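# Call the fitter and point out the pulley without its bush

## Task

Four pulleys are set out on the bench, each with a bush standing on it, but one has been forgotten. Call the fitter by pressing the button on the small call box fully down and letting it come up again; then point at the pulley that has no bush, with the fingertips over its middle, a finger's breadth or two above it and not touching it, hold still there for two seconds and finish while still pointing. Point at no other pulley on the way, and do not touch or move the pulleys, the bushes or the loose things lying around.

Things in the scene. Friction and masses are not known exactly. Their poses are not given: they have to be found in the camera images.
- bare_pulley: the grooved pulley with no bush on it: a white disc 60 mm across with a groove round its rim and a low hub in the middle of its top, 24 mm high over all, lying flat and loose on the bench. Origin: centre of its underside, z up
- pulley_a: a pulley just like the bare one (60 mm across, 24 mm high, loose, origin at the centre of its underside) but with a bush standing on it; tops out at 50 mm above the bench with the bush
- bush_a: loose flanged bronze-coloured bush, 34 mm across and 26 mm high, flange upward, standing on the middle of pulley_a. Origin: centre of its underside, on top of the pulley
- pulley_b: a pulley just like the bare one (60 mm across, 24 mm high, loose, origin at the centre of its underside) but with a bush standing on it; tops out at 50 mm above the bench with the bush
- bush_b: loose flanged bronze-coloured bush, 34 mm across and 26 mm high, flange upward, standing on the middle of pulley_b. Origin: centre of its underside, on top of the pulley
- pulley_c: a pulley just like the bare one (60 mm across, 24 mm high, loose, origin at the centre of its underside) but with a bush standing on it; tops out at 50 mm above the bench with the bush
- bush_c: loose flanged bronze-coloured bush, 34 mm across and 26 mm high, flange upward, standing on the middle of pulley_c. Origin: centre of its underside, on top of the pulley
- call_box: small grey call box, 70 x 70 mm, 35.5 mm high, fixed to the bench, with a small screw at each corner of its lid and one round push button in the middle of its top. Origin: centre of its underside, z up
- call_button_top (a point): middle of the top face of the call button, a black cap 30 mm across in a dark collar on top of the call box, 57.5 mm above the bench; moves down with the cap
- call_button (a joint): travel of the call button in m: 0 up, 0.006 fully down. It is pressed straight down against a spring (about 5 N when fully down, less before) and springs back by itself
- marker: blue and white marker pen, 135 x 17 mm, lying loose among the pulleys; bystander. Origin: centre of its underside
- hex_key: L-shaped hex key, 93 x 35 mm, 6 mm thick, lying loose among the pulleys; bystander. Origin: centre of its underside
- tape_roll: black roll of tape, 62 mm across, 19 mm high, loose; bystander. Origin: centre of its underside
- battery_pack: black tool battery, 99 x 67 mm, 42 mm high, loose; bystander. Origin: centre of its underside

How it is judged:
By the outcome, as a careful person would: the job done as asked, in the order asked, and still so for the second after the job is handed in, with the robot touching nothing.
It also fails if it takes over 35 s, if anything falls off the work surface, if the arm or the gripper's body presses on something with over 40 N, if the wrist force passes 120 N, or if a joint passes its speed limit or range.

## Robot

A 7-joint arm with a two-finger parallel gripper is mounted at the origin on a cart in front of the work surface, level with it; the furniture and walls round the work are solid. World frame = base frame: x ahead of the robot, y to its left, z up, the work surface at z = 0. Lengths are in mm, angles in degrees, forces in N, time in s.
With the tool pointing down it reaches from about 350 to 900 mm from the base axis. Payload 19.9 kg.
Tool frame: the origin (TCP) lies between the finger pads, 19 mm behind the fingertips; this is the grasp point; z points along the fingers, y is the line along which they close (so a half turn about z gives the same grasp; the last joint's range is limited). The gripper opens to 94 mm and grips with 3 to 60 N. Pads are 16 mm wide; open, the fingers measure 119 mm over their backs; the gripper's body (75 mm by 177 mm) begins 78 mm behind the grasp point.
Start: joints at [71.075, 23.915, -0.59, 92.452, 0.269, 63.638, -3.037], TCP at [177.996, -599.098, 224.225] pointing down, gripper open.
Joint ranges: [-161.28, 161.28], [-22.2, 115.67], [-73.04, 71.86], [3.21, 147.25], [-68.34, 248.33], [10.77, 114.83], [-161.83, 161.83]. Speed limits (degrees/s): [108.29, 108.29, 136.94, 136.94, 172.46, 172.46, 172.46].

## Interface

Orientations are given as [roll, pitch, yaw] about the fixed x, y, z axes, in that order (R = Rz(yaw) Ry(pitch) Rx(roll)).
In Python, from rig import ctrl gives the robot as it stands.
- The arm moves only by the shell command python3 nudge.py 'ROWS' [OPENING]. ROWS is a JSON list of rows, 1 to 8 of them, each of 6 numbers: dx, dy, dz in mm, then a rotation vector rx, ry, rz in degrees; each row shifts and turns the commanded pose from where the row before left it, along the tool's axes as they then stand; what a row does not reach is not made up. A row lasts 1/8 s, in which the tool goes at most 62.5 mm and 10.7 degrees, less where a joint would pass 70% of its speed; a pose out of reach is approached as far as the arm can. OPENING is the finger opening in mm, set as the command begins (- or left out keeps the last). The fingers move at their own pace and stop on an object; the grip force is fixed at half the most. Time passes only in rows, so rows that do not move let the fingers close. It prints the time, the measured TCP pose, the force, the opening and the grip force at its end.
- ctrl.sense(): the state, without advancing time (a new reading comes with each control period).
- ctrl.read_camera(name): name is "scene" or "top"; returns a dict with "image" (384x512x3 uint8, red, green, blue), "intrinsics" (3x3 intrinsics, pixels), "k1" (the pictures are not rectified: a ray, as slopes to the right and down, at radius r is drawn at 1 + k1 r^2 times it, then the intrinsics apply), "origin" and "rotation" of the camera in the world. Camera axes: x right, y up, looking along -z (the intrinsics and any distortion apply to the point x, -y, -z); pixel columns grow to the right and rows downward; lengths in mm; the calibration is good to about 2 mm. A picture is of the moment at which its call begins. There is no depth.
- ctrl.job_done(): hands the job in; it is judged then, once.
The state is a dict: "time_s": time; "joint_positions": joint angles; "qd": joint speeds; "effort": joint torques, N m; "tcp_pos": TCP position; "tcp_rot": TCP orientation; "contact_force": force on the tool from outside, world axes, zero at the start; "wrist_torque": the same for the moment, N m; "gripper_width": finger opening in mm; "finger_force": force on a finger pad.
Only numpy, scipy, OpenCV 4.12 (cv2) and the standard library are available. Lean on these libraries where they do the work, as an engineer would, in place of code of your own. Each camera call takes 0.05 s, during which the arm holds its last target. There are 200 camera calls.

## Working session

There is one attempt and no reset: what is moved stays moved. The work goes in short steps, Python scripts to look and compute and a shell command to move; the robot and the scene stay as the last step left them, time stands still between calls to the robot, and variables do not carry over. Pictures are saved under pics/ and viewed, at most 10 in all, crops included, and the job is handed in when it is done.

```bash
mkdir -p pics; ls
cat > h.py <<'E'
import numpy as np,cv2
def px2w(c,u,v,z):
    K=c["intrinsics"];k=float(c["k1"])
    K=np.array(K);d=np.array([(u-K[0,2])/K[0,0],(v-K[1,2])/K[1,1]])
    p=cv2.undistortPoints(np.array([[[u,v]]],float),K,np.array([k,0,0,0.]))[0,0]
    r=np.array(c["rotation"])@np.array([p[0],-p[1],-1]);o=np.array(c["origin"])
    return o+r*(z-o[2])/r[2]
E
python3 - <<'E'
from rig import ctrl
import cv2,pickle
for n in("top","scene"):
    c=ctrl.read_camera(n);pickle.dump(c,open(n+".pkl","wb"))
    cv2.imwrite(f"pics/{n}.png",cv2.resize(c["image"][...,::-1],(800,600)))
    print(n,c["intrinsics"],c["k1"],c["origin"],c["rotation"])
s=ctrl.sense();print(s["tcp_pos"],s["tcp_rot"],s["time_s"],s["gripper_width"])
E
```

```text
nudge.py
pics
rig.py
top [[435.35832276   0.         253.9892823 ]
 [  0.         435.35832276 188.93359328]
 [  0.           0.           1.        ]] 0.053015595189337475 [ 334.96256656   80.73208457 1066.05196409] [ 1.18245723e+01  4.26920441e-02 -8.78688977e+01]
scene [[437.25555211   0.         255.2476154 ]
 [  0.         437.25555211 193.90868386]
 [  0.           0.           1.        ]] -0.06810042572756758 [114.05582097 717.83633618 673.7139735 ] [  52.93003098   -0.9865007  -145.29384769]
[ 177.90878108 -598.83180276  223.69748174] [-1.79938352e+02  5.93839860e-03  1.65509689e+01] 0.1 94.33374218941748
```

View pics/top.png

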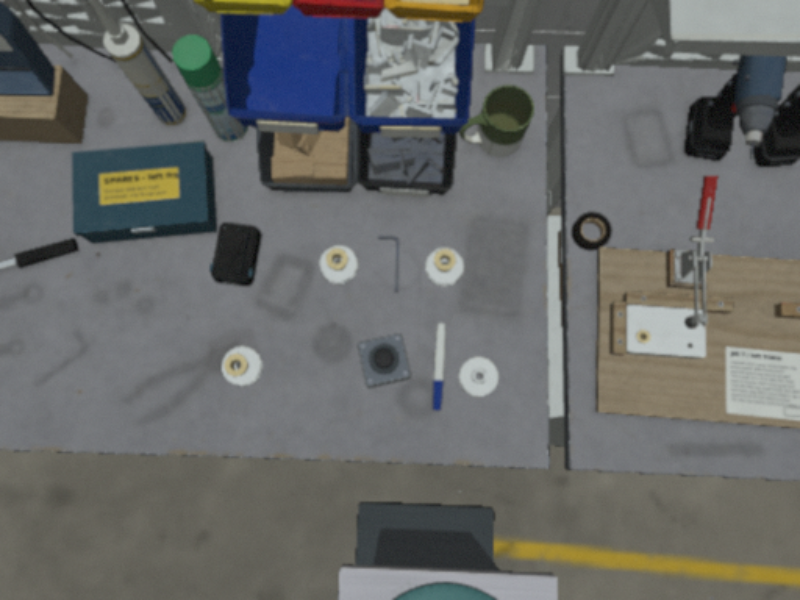

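View pics/scene.png

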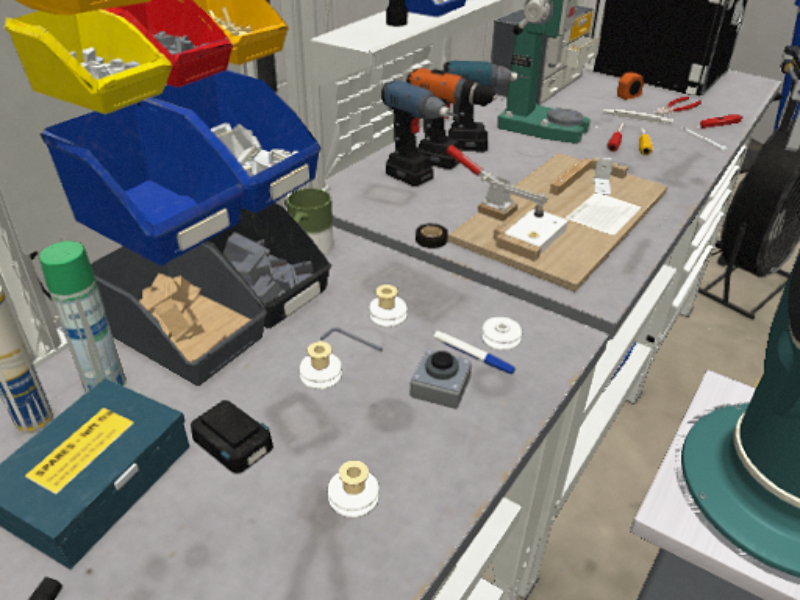

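The top view shows the bare pulley at about (479,377) in the 800x600 picture and the call button at (384,358). The pulleys with bushes are at (339,264), (444,266) and (241,366), and the marker runs from (440,323) to (437,409). The scene view confirms that the pulley at (502,332), beyond the marker, has no bush.

```bash
cat > h.py <<'E'
import numpy as np,cv2
from scipy.spatial.transform import Rotation as R
def px2w(c,u,v,z):
    K=np.array(c["intrinsics"]);k=float(c["k1"])
    p=cv2.undistortPoints(np.array([[[u,v]]],float),K,np.array([k,0,0,0.]))[0,0]
    r=R.from_euler('xyz',c["rotation"],degrees=True).as_matrix()@np.array([p[0],-p[1],-1]);o=np.array(c["origin"])
    return o+r*(z-o[2])/r[2]
E
cat > m.py <<'E'
import pickle,numpy as np,cv2
from h import *
def blobs(c,mask,win,z):
    x0,y0,x1,y1=[int(a/1.5625) for a in win]
    m=np.zeros(mask.shape,np.uint8);m[y0:y1,x0:x1]=mask[y0:y1,x0:x1]
    n,l,s,ce=cv2.connectedComponentsWithStats(m)
    i=1+np.argmax(s[1:,4]);ct=max(cv2.findContours((l==i).astype(np.uint8),0,1)[0],key=len)
    (ex,ey),ax,_=cv2.fitEllipse(ct)
    return s[i,4],np.round((ex,ey),1),np.round(ax,1),np.round(px2w(c,ex,ey,z),1)
t=pickle.load(open("top.pkl","rb"));s=pickle.load(open("scene.pkl","rb"))
for n,c,wp,wb in(("top",t,(450,345,510,405),(365,340,403,376)),("scene",s,(475,310,530,355),(424,345,462,372))):
    g=c["image"].min(2);gm=c["image"].max(2)
    print(n,"pulley",blobs(c,(g>165).astype(np.uint8),wp,20 if n=="top" else 12))
    for th in(30,45,60): print(n,"button",th,blobs(c,(gm<th).astype(np.uint8),wb,57.5))
print([np.round(px2w(t,u/1.5625,v/1.5625,z),0) for u,v,z in((339,264,20),(444,266,20),(241,366,20),(440,323,8),(437,409,8),(384,358,45))])
E
python3 m.py
python3 - <<'E'
import cv2,pickle,numpy as np
t=pickle.load(open("top.pkl","rb"))["image"][...,::-1];s=pickle.load(open("scene.pkl","rb"))["image"][...,::-1]
a=cv2.resize(t[205:265,220:330],(660,360),interpolation=0)
b=cv2.resize(s[195:265,250:340],(300,233),interpolation=0)
im=np.zeros((600,660,3),np.uint8);im[:360]=a;im[365:598,:300]=b
cv2.imwrite("pics/crop.png",im)
E
```

```text
top pulley (np.int32(420), array([306.1, 240.5]), array([23.1, 23.5]), array([432.5, -39.5,  20. ]))Traceback (most recent call last):
  File "m.py", line 14, in <module>
    for th in(30,45,60): print(n,"button",th,blobs(c,(gm<th).astype(np.uint8),wb,57.5))
                                             ~~~~~^^^^^^^^^^^^^^^^^^^^^^^^^^^^^^^^^^^^
  File "m.py", line 7, in blobs
    i=1+np.argmax(s[1:,4]);ct=max(cv2.findContours((l==i).astype(np.uint8),0,1)[0],key=len)
        ~~~~~~~~~^^^^^^^^^
    return _wrapfunc(a, 'argmax', axis=axis, out=out, **kwds)
    return bound(*args, **kwds)
ValueError: attempt to get argmax of an empty sequence
```

View pics/crop.png

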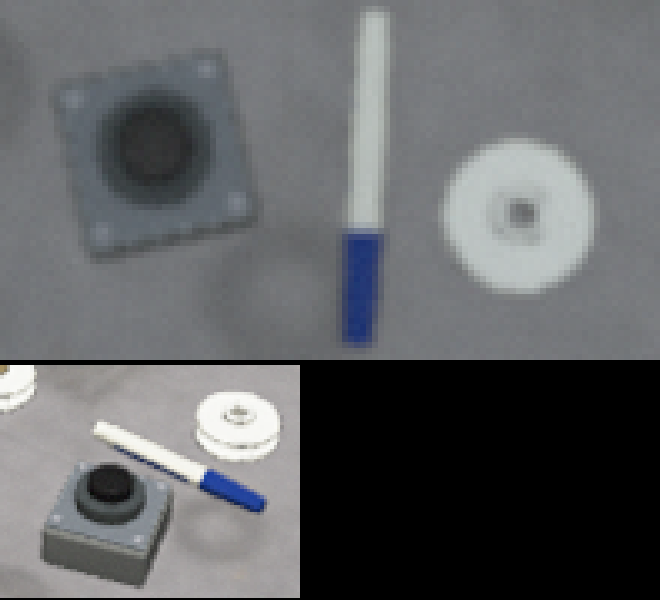

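The crop shows the black cap at crop (155,145), the marker between the box and the pulley, and the bare hub at crop (521,212). I'll raise the threshold for the cap.

```bash
sed -i 's/for th in(30,45,60)/for th in((65,72,80) if n=="top" else (45,60))/' m.py; python3 m.py
python3 nudge.py '[[20,-26,0,0,0,0],[32,-42,0,0,0,0],[36,-46,0,0,0,0],[36,-46,0,0,0,0],[36,-46,0,0,0,0],[36,-46,0,0,0,0],[36,-46,0,0,0,0],[36,-46,0,0,0,0]]' 0
```

```text
time_s: 1.1
tcp_pos: [337.2, -191.2, 224.3]
tcp_rot: [180.0, 0.0, 16.5]
contact_force: [0.6, -0.5, 0.3]
gripper_width: 17.4
finger_force: 0.0
```

```bash
python3 nudge.py '[[34,-45,0,0,0,0],[34,-45,0,0,0,0],[34,-45,0,0,0,0],[30,-40,15,0,0,0],[24,-32,30,0,0,0],[18,-23,30,0,0,0],[8,-10,15,0,0,0],[0,0,0,0,0,0]]'
cat > d.py <<'E'
import sys,numpy as np
from rig import ctrl
from h import R
s=ctrl.sense();t=np.array(eval(sys.argv[1]));print(s["tcp_pos"],s["tcp_rot"],R.from_euler('xyz',s["tcp_rot"],degrees=True).inv().apply(t-s["tcp_pos"]),s["gripper_width"])
E
python3 d.py '[449.5,106.5,95]'
```

```text
time_s: 2.1
tcp_pos: [442.3, 89.6, 133.4]
tcp_rot: [-179.9, 0.1, 16.6]
contact_force: [-0.6, 0.0, 0.6]
gripper_width: 0.3
finger_force: 0.0
[442.34023166  89.55562892 133.36832935] [-1.79927684e+02  1.24855109e-01  1.66430961e+01] [ 11.79643115 -14.13549933  38.36058604] 0.29005343592182287
```

```bash
python3 nudge.py '[[12,-14,10,0,0,0],[0,0,14,0,0,0],[0,0,14,0,0,0],[0,0,0,0,0,0]]'
python3 d.py '[449.5,106.5,76.5]'
python3 - <<'E'
from rig import ctrl
import cv2,numpy as np
a=ctrl.read_camera("top")["image"][200:270,210:290,::-1];b=ctrl.read_camera("scene")["image"][160:270,230:360,::-1]
im=np.hstack([cv2.resize(a,(380,400)),cv2.resize(b,(400,400))]);cv2.imwrite("pics/c2.png",im)
E
```

```text
time_s: 2.6
tcp_pos: [449.7, 104.8, 95.4]
tcp_rot: [-180.0, 0.1, 16.5]
contact_force: [-0.1, -0.3, -0.3]
gripper_width: 0.6
finger_force: 0.0
[449.73051196 104.84765485  95.3725932 ] [-1.79991677e+02  1.16257148e-01  1.65115891e+01] [ 0.28689893 -1.64697843 18.87228936] 0.5867073084196077
```

View pics/c2.png

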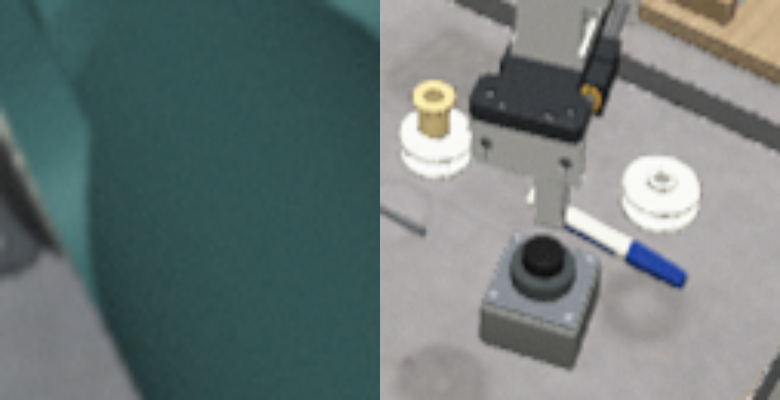

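The closed fingertips are just above the cap: tips at (551,222) and cap at (543,250) in the crop. Pressing in steps.

```bash
python3 nudge.py '[[0,-1,10,0,0,0],[0,0,8,0,0,0],[0,0,3,0,0,0],[0,0,2,0,0,0],[0,0,0,0,0,0]]'; python3 d.py '[449.5,106.5,70.5]'
```

```text
time_s: 3.32
tcp_pos: [450.1, 106.6, 73.2]
tcp_rot: [-180.0, 0.0, 16.5]
contact_force: [-2.4, -1.5, 3.7]
gripper_width: 0.6
finger_force: 1.6
[450.08492594 106.64781445  73.20085232] [-1.79997313e+02  2.69963215e-02  1.65479647e+01] [-0.60152683 -0.02477849  2.70113721] 0.6358069062923662
```

```bash
python3 nudge.py '[[0,0,2,0,0,0],[0,0,1,0,0,0],[0,0,0,0,0,0]]';python3 nudge.py '[[0,0,1,0,0,0],[0,0,0,0,0,0]]'
```

```text
time_s: 3.7
tcp_pos: [450.3, 106.7, 70.5]
tcp_rot: [180.0, -0.0, 16.5]
contact_force: [-4.5, -2.5, 10.0]
gripper_width: 0.4
finger_force: 5.2
time_s: 3.95
tcp_pos: [450.4, 106.8, 70.1]
tcp_rot: [180.0, -0.0, 16.6]
contact_force: [-9.9, -3.0, 29.6]
gripper_width: 0.5
finger_force: 14.6
```

The button bottomed out: 30 N with the travel stopped. Releasing, then moving to the bare pulley.

```bash
python3 nudge.py '[[0,0,-6,0,0,0],[0,0,-14,0,0,0],[0,0,-30,0,0,0],[0,0,-30,0,0,0],[0,0,0,0,0,0]]'; python3 nudge.py '[[-10,23,0,0,0,0],[-18,42,0,0,0,0],[-18,42,0,0,0,0],[-9,22,0,0,0,0],[-4,7,0,0,0,0],[0,0,0,0,0,0],[0,0,0,0,0,0]]'; python3 d.py '[432.5,-40.3,67]'
```

```text
time_s: 4.58
tcp_pos: [451.5, 107.0, 151.5]
tcp_rot: [180.0, -0.2, 16.5]
contact_force: [-0.2, 0.1, -0.4]
gripper_width: 0.3
finger_force: 0.0
time_s: 5.45
tcp_pos: [432.6, -39.4, 149.2]
tcp_rot: [-180.0, -0.0, 16.6]
contact_force: [0.3, 0.6, -0.3]
gripper_width: 0.5
finger_force: 0.0
[432.55725476 -39.38802007 149.218222  ] [-1.79978579e+02 -4.79252332e-03  1.66303742e+01] [-0.32274236  0.88818543 82.21786897] 0.474111846503805
```

```bash
python3 nudge.py '[[0,1,20,0,0,0],[0,0,25,0,0,0],[0,0,22,0,0,0],[0,0,10,0,0,0],[0,0,5,0,0,0],[0,0,0,0,0,0],[0,0,0,0,0,0]]'; python3 d.py '[432.5,-40.3,67]'
python3 - <<'E'
from rig import ctrl
import cv2
a=ctrl.read_camera("scene")["image"][140:260,230:390,::-1];cv2.imwrite("pics/c3.png",cv2.resize(a,(640,480)))
E
```

```text
time_s: 6.32
tcp_pos: [433.1, -41.5, 67.8]
tcp_rot: [180.0, -0.0, 16.5]
contact_force: [-0.7, -0.2, -0.1]
gripper_width: 0.6
finger_force: 0.0
[433.07612513 -41.48188358  67.78727567] [ 1.79976505e+02 -4.16292149e-02  1.65445335e+01] [-0.21629098 -1.29733241  0.7865868 ] 0.636385436214225
```

View pics/c3.png

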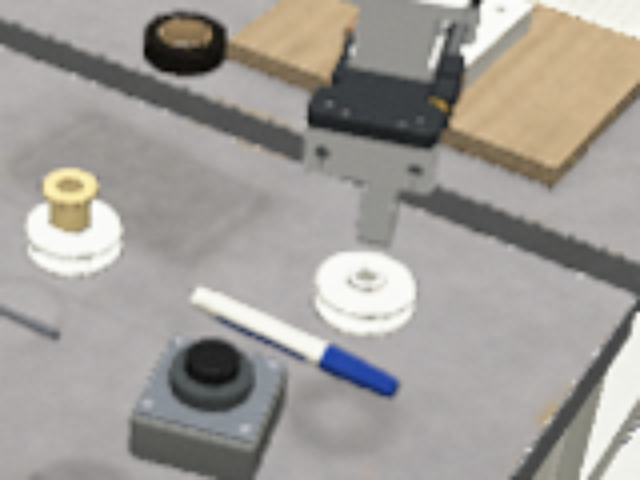

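The tips are at (375,240), about 25 mm above the bare pulley's hub at (367,275). The button is up again and nothing else has moved. Now holding.

```bash
Z='[0,0,0,0,0,0]'; for i in 1 2 3; do python3 nudge.py '[[0,0,0,0,0,0],[0,0,0,0,0,0],[0,0,0,0,0,0],[0,0,0,0,0,0],[0,0,0,0,0,0],[0,0,0,0,0,0],[0,0,0,0,0,0],[0,0,0,0,0,0]]' | head -2; done; python3 -c "
from rig import ctrl
print(ctrl.job_done())"
```

```text
time_s: 7.38
tcp_pos: [432.7, -41.4, 67.2]
time_s: 8.38
tcp_pos: [432.7, -41.4, 67.2]
time_s: 9.38
tcp_pos: [432.7, -41.5, 67.3]
the job is handed in; nothing more can be done
None
```

I pressed the call button fully down and let it spring back, then held the closed fingertips about 24 mm above the middle of the bare pulley for 3 s. I handed the job in still pointing there, at about 9.4 s on the robot's clock; no verdict came back.

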